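# Slide the lens carriage to the pinned stop

## Robot

A 6-joint arm with a two-finger parallel gripper is mounted at the origin on the work surface. World frame = base frame: x ahead of the robot, y to its left, z up, the work surface at z = 0. Lengths are in m, angles in rad, forces in N, time in s.
With the tool pointing down it reaches from about 0.35 to 0.875 m from the base axis. Payload 4.2 kg.
Tool frame: the origin (TCP) lies midway between the tips of the shut fingers; the grasp point (between the pads) lies 19 mm behind it (r.grip_point_offset is the distance from the TCP to the grasp point, in m); z points along the fingers, x is the direction in which the jaws open and shut, and the axes are right-handed (so a half turn about z gives the same grasp; the last joint's range is limited). The gripper opens to 85 mm and grips with 20 to 120 N. Pads are 22 mm wide; open, the fingers measure 114 mm over their backs; the gripper's body (76 mm by 85 mm) begins 54 mm behind the grasp point. The pads swing forward as they close: fully open they stand 13 mm farther back than shut.
Start: joints at [-0.858, 0.385, 0.008, 0, -1.194, -0.259], TCP at [0.274, -0.562, 0.231] pointing down, gripper open.
Joint ranges: [-3.14, 3.14], [-1.21, 2.06], [-1.07, 1.41], [-3.16, 2.05], [-2.99, -0.16], [-3.1, 3.1]. Speed limits (rad/s): [2.79, 2.79, 3.14, 3.14, 3.14, 3.14].

## Interface

Orientations are given as a rotation vector (axis times angle).
In Python, from workcell import telemetry, get_image, calibration, r gives the robot as it stands.
- The arm moves only by the shell command python3 -m pendant 'ROWS' [OPENING]. ROWS is JSON, a list of rows, each a list of 6 numbers: the shift along the world's x, y, z normalised to -1 to 1, where 1 is 0.25 m, then the turn, a rotation vector about the world's x, y, z normalised to -1 to 1, where 1 is pi/4 rad. In form: [[tx, ty, tz, ax, ay, az], ...]. A call has 1 to 10 rows; each row is the pose to reach, as a shift and turn from the pose measured when the call began; what a row does not reach only later rows make up. A row lasts 1/12 s, in which the tool goes at most 41.7 mm and 7.16 degrees, less where a joint would pass 70% of its speed; a pose out of reach is approached as far as the arm can. A call with a number of a shift or a turn outside -1 to 1 is refused whole. A call with a gripper value outside its range is refused whole. OPENING is the opening, from -1 (shut) to 1 (fully open), set as the call begins (- or left out, the last holds). The fingers move at their own pace and stop on an object; the grip force is fixed at half the most. Time passes only in rows, so rows that repeat a pose let the fingers close. It gives the time, the measured TCP pose, the force and the opening at its end, in the units of the state.
- telemetry.state(): the state, without advancing time (a new reading comes with each control period).
- get_image(name): name is "scene" or "top" or "wrist"; returns the picture (384x512x3 uint8, red, green, blue); there is no depth.
- calibration(name): a dict with "camera_matrix" (3x3 intrinsics, pixels), "R" (3x3) and "t" (3): a world point X has camera coordinates R X + t. Camera axes: x right, y down, z forward; pixel columns grow to the right and rows downward; lengths in m; the calibration is good to about 2 mm. The wrist camera is an equidistant fisheye: a pixel r from the principal point sees the ray r / f radians off the axis. A picture is of the moment at which its call begins: read the wrist's pose just before it. calibration takes no time and is no camera call; for the wrist camera it gives the pose at the moment of the call.
- r.job_done(): hands the job in, once; it reports no verdict.
The state is a dict: "time": time; "joint_positions": joint angles; "joint_velocities": joint speeds; "effort": joint torques, N m; "eef_pos": TCP position; "orientation": TCP orientation; "wrist_force": force on the tool from outside, world axes, zero at the start; "torque": the same for the moment, N m; "finger_gap": finger opening in m.
Only numpy, scipy, OpenCV 4.12 (cv2) and the standard library are available. Lean on these libraries where they do the work, as an engineer would, in place of code of your own. Each camera call takes 0.05 s, during which the arm holds its last target. There are 200 camera calls.

## Task

On the optical rail, push down the sprung plate in the middle of the lens carriage with the fingertips to free its brake, and keeping it down push the carriage along the rail until it sits against the stop that carries the upright pin. Then take the fingers away so that the plate springs back up and the brake holds the carriage there. Do not force the carriage, do not touch the lens, and leave the loose things on the bench alone.

Things in the scene. Friction and masses are not known exactly. Their poses are not given: they have to be found in the camera images.
- rail: aluminium optical rail fixed to the bench, 460 mm long, 60 mm wide at its foot, 34 mm high; origin under its middle on the bench, y along its length, z up; lies up to 25 degrees off the world y axis. Carriage, brake plate and lens count as part of it for contact; more than 45 N from the robot on all of these counts as forcing
- carriage (a joint): black carriage's place along the rail (m), 0 mid-rail, growing to rail +y. 140 mm long, 60 wide, top 48 mm above bench; two cross walls (46 mm wide, 12 thick, up to 66 mm height) with inner faces 34 mm either side of its middle: fingertips go between them; a wall, or friction on the plate, takes the push. Slides with 1 to 2 N when free; braked it holds 30 to 45 N
- brake (a joint): depth of the sprung brake plate (m): 0 up (brake fully on), 0.005 fully down. It sinks from the first touch: about 3 N at 0.6 mm, 7 N at 1.3 mm, 10 N at 2 mm, 12.5 N at 5 mm. The brake weakens as the plate sinks, is clear of the rail from about 2 mm down, and grips again when the plate is let up. Slide at 3 to 5 mm down; bottoming it is fine
- plate_top (a point): centre of the top of the sprung brake plate, in the middle of the carriage: ribbed bare aluminium, 40 mm across the rail by 50 mm along it, 56 mm above the bench when up
- lens: round lens in a black ring, 54 mm in diameter, 12 mm thick, standing on an arm of the carriage, 80 mm to the rail's -x side (the robot's side) of the carriage's middle; origin at its centre, 75 mm above the bench, its top at 102 mm, y axis through the glass along the rail; it moves with the carriage. Not to be touched
- stop_pin: the stop to go to: steel block clamped over the rail, 64 mm across it, 24 mm along it, 54 mm high, with an upright pin 18 mm to the rail's +x side, its 18 mm wide head up to 92 mm height. Origin under the block's middle on the bench. It may be at either end of the rail. With the carriage against it their middles are 82 mm apart
- stop_plain: the other stop, at the other end of the rail: the same steel block without a pin
- post_holder: loose round steel post holder standing on the bench, 60 mm high, foot 44 mm and stem 25 mm in diameter; origin under its middle. Not part of the job
- filter_case: loose grey plastic case 50 x 50 x 18 mm lying on the bench; origin under its middle. Not part of the job
- driver: loose screwdriver with brown wooden handle, 160 mm long, lying on the bench along its own x. Not part of the job
There are look-alikes about, which are no part of the job. Leave any black or red look-alike of the stop_pin alone.

How it is judged:
By the outcome, as a careful person would: the job done as asked, in the order asked, and still so for the second after the job is handed in, with the robot touching nothing.
It also fails if it takes over 35 s, if anything falls off the work surface, if the arm or the gripper's body presses on something with over 40 N, if the wrist force passes 120 N, or if a joint passes its speed limit or range.

## Working session

There is one attempt and no reset: what is moved stays moved. The work goes in short steps, Python scripts to look and compute and a shell command to move; the robot and the scene stay as the last step left them, time stands still between calls to the robot, and variables do not carry over. Pictures are saved under pics/ and viewed, about 8 in all and at most 12, crops included, and the job is handed in when it is done.

```bash
mkdir -p pics; cat > h.py <<'E'
import numpy as np, cv2
from workcell import telemetry, get_image, calibration, r
def save(n,f):
    im=get_image(n); cv2.imwrite('pics/'+f,im[:,:,::-1]); return im
def ray(n,u,v,c=None):
    c=c or calibration(n);K=np.array(c['camera_matrix']);R=np.array(c['R']);t=np.array(c['t'])
    d=np.linalg.inv(K)@[u,v,1]
    if n=='wrist':
        th=np.hypot(d[0],d[1]);d=np.array([*(d[:2]/th*np.sin(th)),np.cos(th)])
    return -R.T@t,R.T@d
def atz(n,u,v,z,c=None):
    o,d=ray(n,u,v,c);return o+d*(z-o[2])/d[2]
def proj(n,X):
    c=calibration(n);p=np.array(c['R'])@X+np.array(c['t']);q=np.array(c['camera_matrix'])@p;return q[:2]/q[2]
def tri(a,b):
    (o1,d1),(o2,d2)=a,b
    s=np.linalg.lstsq(np.c_[d1,-d2],o2-o1,rcond=None)[0]
    p,q=o1+s[0]*d1,o2+s[1]*d2
    return (p+q)/2,np.linalg.norm(p-q)
E
python3 - <<'E'
from h import *
a=save('top','top.png');b=save('scene','scene.png')
cv2.imwrite('pics/t2.png',cv2.resize(a[:,:,::-1],(800,600),interpolation=cv2.INTER_CUBIC))
cv2.imwrite('pics/s2.png',cv2.resize(b[:,:,::-1],(800,600),interpolation=cv2.INTER_CUBIC))
print(telemetry.state())
E
```

```text
{'time': 0.1, 'joint_positions': array([-8.58377517e-01,  3.85468085e-01,  6.76199456e-03, -4.02566238e-04,
       -1.19404128e+00, -2.58620990e-01]), 'joint_velocities': array([-0.00039437, -0.0006333 ,  0.00250635,  0.00251738, -0.00024523,
       -0.00063051]), 'effort': array([-1.10353889e-03, -3.93320060e+01,  1.88929528e+01,  4.19788018e+00,
       -2.57355903e-03,  4.10219570e-06]), 'eef_pos': array([ 0.27377305, -0.56125793,  0.2303426 ]), 'orientation': array([-1.66404251e+00, -2.66262102e+00, -1.46604254e-03]), 'wrist_force': array([ 0.48596674, -0.06243258,  0.82177057]), 'torque': array([ 0.0043487 ,  0.00120289, -0.02436212]), 'finger_gap': 0.08495820371233198}
```

View pics/t2.png

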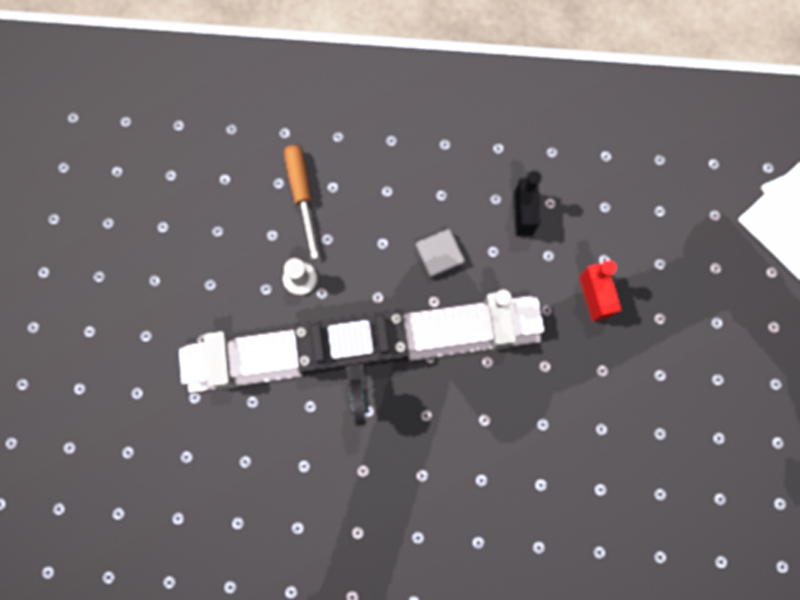

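View pics/s2.png

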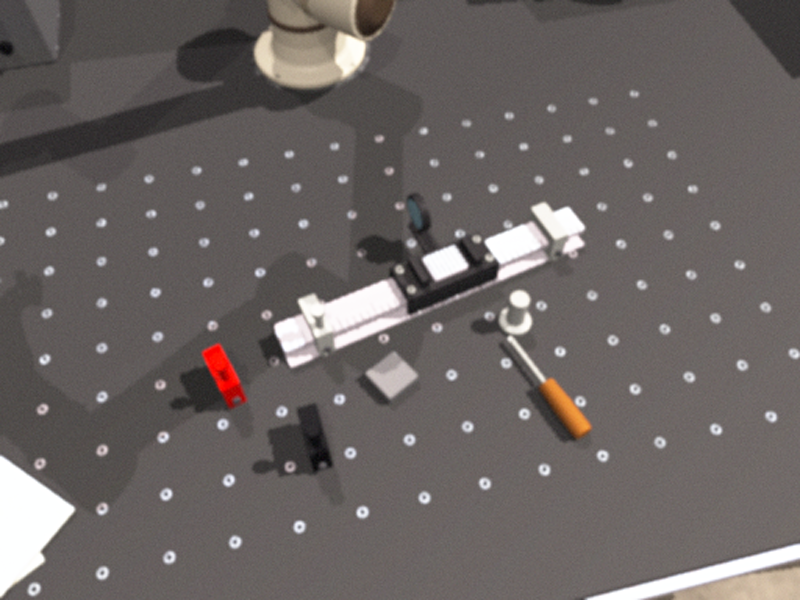

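The top view shows the rail running left to right. The carriage plate is at (350,340) and the lens at (360,395), on the robot's side. The steel stop with the pin is at (500,312), the plain stop at (215,360). Other candidates for the pin stop are the black one at (527,205) and the red one at (600,290). Both are loose on the bench and coloured, so the steel one on the rail fits.

```bash
python3 - <<'E'
from h import *
k=.64
P=lambda n,u,v:ray(n,u*k,v*k)
for nm,a,b in [('plate',(350,340),(446,263)),('pinhead',(503,297),(318,310)),('lens',(358,395),(418,213))]:
    print(nm,tri(P('top',*a),P('scene',*b)))
t=cv2.imread('pics/top.png')
cv2.imwrite('pics/crop.png',cv2.resize(t[185:260,105:365],(800,231),interpolation=cv2.INTER_CUBIC))
for z,l in [(.056,(350,340)),(.054,(501,320)),(.054,(215,360)),(.034,(270,355)),(.034,(450,330))]:print(l,atz('top',l[0]*k,l[1]*k,z))
E
```

```text
plate (array([0.55769819, 0.1025822 , 0.05158254]), np.float64(0.0015680980544379563))
pinhead (array([ 0.61816166, -0.08019073,  0.09160778]), np.float64(0.0007153770628716278))
lens (array([0.48809855, 0.08241808, 0.08281274]), np.float64(0.0027715032069193274))
(350, 340) [0.55689786 0.10145396 0.056     ]
(501, 320) [ 0.59695971 -0.08419153  0.054     ]
(215, 360) [0.51946705 0.26535304 0.054     ]
(270, 355) [0.53324658 0.20218904 0.034     ]
(450, 330) [ 0.5828115  -0.02253969  0.034     ]
```

View pics/crop.png

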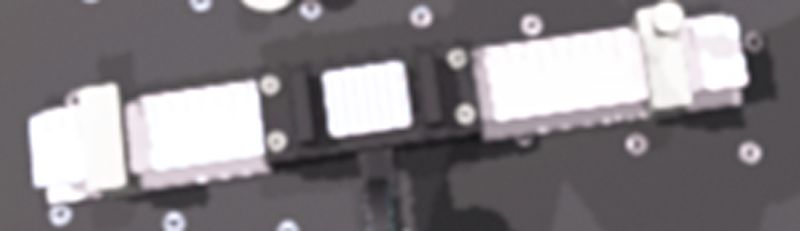

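The crop confirms it: the steel stop on the rail, with the pin head at crop (668,17), is at the world -y end. The rail's yaw is about 12.6° and the travel needed is about 108 mm. I'll shut the fingers and go above the plate.

```bash
python3 -m pendant '[[0.45,1,0,0,0,-0.297],[0.45,1,0,0,0,-0.297],[0.45,1,0,0,0,-0.297],[0.45,1,0,0,0,-0.297],[0.45,1,0,0,0,-0.297],[0.45,1,0,0,0,-0.297],[0.45,1,0,0,0,-0.297],[0.45,1,0,0,0,-0.297]]' -1
python3 -m pendant '[[0.45,1,0,0,0,0],[0.45,1,0,0,0,0],[0.45,1,0,0,0,0],[0.45,1,0,0,0,0],[0.45,1,0,0,0,0],[0.45,1,0,0,0,0],[0.45,1,0,0,0,0],[0.45,1,0,0,0,0]]'
```

```text
time: 0.77
eef_pos: [0.3874, -0.3077, 0.2303]
orientation: [-1.956, -2.456, -0.003]
wrist_force: [-0.4, 0.9, 0.3]
finger_gap: -0.0
time: 1.43
eef_pos: [0.5019, -0.0543, 0.2299]
orientation: [-1.95, -2.461, -0.004]
wrist_force: [-1.0, -0.8, -0.5]
finger_gap: -0.0006
```

```bash
python3 -m pendant '[[0.232,0.585,-0.36,0,0,0],[0.232,0.585,-0.36,0,0,0],[0.232,0.585,-0.36,0,0,0],[0.232,0.585,-0.36,0,0,0],[0.232,0.585,-0.36,0,0,0],[0.232,0.585,-0.36,0,0,0]]'
python3 - <<'E'
from h import *
c=calibration('wrist');a=save('wrist','w1.png');b=get_image('top')
cv2.imwrite('pics/w1b.png',cv2.resize(a[:,:,::-1],(800,600),interpolation=cv2.INTER_CUBIC))
np.savez('w1',**{k:np.array(c[k]) for k in('camera_matrix','R','t')})
print(c, telemetry.state()['eef_pos'])
E
```

```text
time: 1.93
eef_pos: [0.5596, 0.0935, 0.1366]
orientation: [-1.946, -2.461, 0.003]
wrist_force: [-0.1, -0.8, 0.4]
finger_gap: -0.0
{'camera_matrix': array([[297.31863964,   0.        , 255.11792926],
       [  0.        , 297.31863964, 189.17551897],
       [  0.        ,   0.        ,   1.        ]]), 'R': array([[-0.23027211,  0.97312556,  0.00118282],
       [ 0.92091054,  0.21752327,  0.32343068],
       [ 0.31448137,  0.07556633, -0.94625113]]), 't': array([ 0.03792633, -0.5462956 ,  0.10881879])} [0.55959881 0.09136079 0.13933269]
```

View pics/w1b.png

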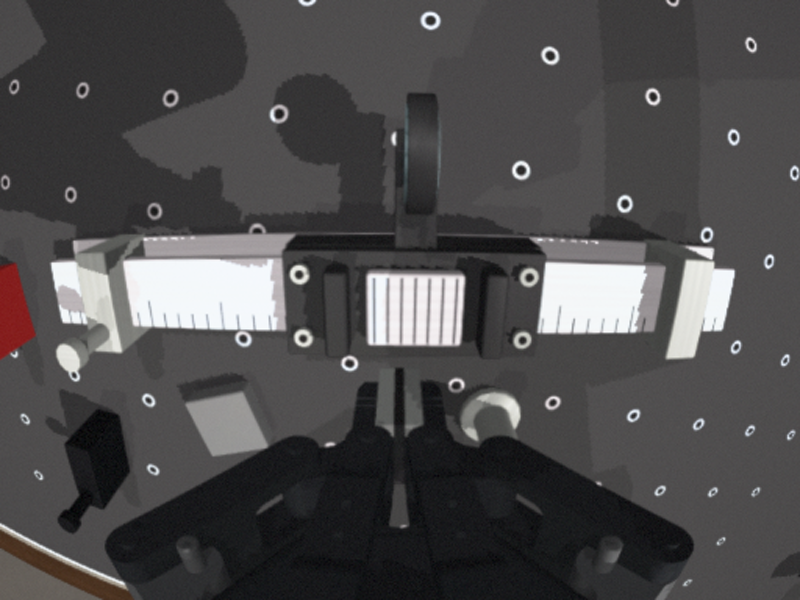

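The wrist view shows the plate centred at (415,308). The pin stop is on the left with its head at (70,355), the lens is at (425,155), and the finger tips are at (400,370).

```bash
python3 - <<'E'
from h import *
c=dict(np.load('w1.npz'));k=.64
print('cam',-c['R'].T@c['t'])
f=lambda u,v,z:np.round(atz('wrist',u*k,v*k,z,c),4)
print('plate',f(415.5,308,.056),'corners',[f(*p,.056) for p in((368,271),(463,271),(463,345),(367,345))])
print('walls inner',f(348,312,.066),f(483,312,.066))
print('pinblock near/far top edge',f(113,312,.054),f(83,248,.054),f(122,350,.054), 'plain',f(690,305,.054))
print('carr ends',f(287,310,.048),f(543,310,.048))
print('tri',tri(ray('wrist',415.5*k,308*k,c),ray('top',224.3,217.2)))
E
```

```text
cam [0.47760127 0.07370188 0.27961379]
plate [0.5565 0.1016 0.056 ] corners [array([0.5428, 0.0736, 0.056 ]), array([0.5317, 0.1201, 0.056 ]), array([0.5711, 0.1314, 0.056 ]), array([0.5827, 0.0816, 0.056 ])]
walls inner [0.5627 0.0684 0.066 ] [0.5473 0.1336 0.066 ]
pinblock near/far top edge [ 0.6019 -0.072   0.054 ] [ 0.5665 -0.0956  0.054 ] [ 0.6261 -0.0656  0.054 ] plain [0.5183 0.2628 0.054 ]
carr ends [0.5766 0.0351 0.048 ] [0.5445 0.1715 0.048 ]
tri (array([0.55840208, 0.10177942, 0.05079899]), np.float64(0.0008529211675133742))
```

The wrist and top views agree: plate at (0.557,0.1016), yaw about 13°. The fingers are already 10 mm to the pin side of the plate's centre, so I'll descend.

```bash
python3 -m pendant '[[0,0,-0.15,0,0,0],[0,0,-0.3,0,0,0],[0,0,-0.3,0,0,0],[0,0,-0.3,0,0,0],[0,0,-0.3,0,0,0]]'
python3 -m pendant '[[0,0,-0.01,0,0,0],[0,0,-0.02,0,0,0],[0,0,-0.028,0,0,0],[0,0,-0.028,0,0,0],[0,0,-0.028,0,0,0]]'
```

```text
time: 2.45
eef_pos: [0.5611, 0.0908, 0.0668]
orientation: [1.952, 2.462, 0.005]
wrist_force: [0.2, -0.1, 0.6]
finger_gap: 0.0001
time: 2.87
eef_pos: [0.5612, 0.0908, 0.0602]
orientation: [1.951, 2.462, 0.006]
wrist_force: [-0.4, 0.5, 0.2]
finger_gap: -0.0001
```

```bash
python3 -m pendant '[[0,0,-0.012,0,0,0],[0,0,-0.018,0,0,0],[0,0,-0.024,0,0,0],[0,0,-0.024,0,0,0],[0,0,-0.024,0,0,0]]'

```

```text
time: 3.28
eef_pos: [0.5613, 0.091, 0.055]
orientation: [1.95, 2.462, 0.006]
wrist_force: [-1.9, 0.3, 5.8]
finger_gap: 0.0004
```

```bash
python3 -m pendant '[[0,0,-0.006,0,0,0],[0,0,-0.012,0,0,0],[0,0,-0.012,0,0,0],[0,0,-0.012,0,0,0]]'

```

```text
time: 3.62
eef_pos: [0.5614, 0.0909, 0.0535]
orientation: [1.949, 2.463, 0.005]
wrist_force: [-3.7, 0.1, 10.8]
finger_gap: -0.0001
```

```bash
python3 -m pendant '[[0,0,-0.006,0,0,0],[0,0,-0.01,0,0,0],[0,0,-0.01,0,0,0],[0,0,-0.01,0,0,0]]'

```

```text
time: 3.95
eef_pos: [0.5614, 0.0909, 0.0526]
orientation: [1.948, 2.463, 0.005]
wrist_force: [-3.8, -0.4, 11.2]
finger_gap: 0.0001
```

```bash
python3 -m pendant '[[0.003,-0.014,-0.006,0,0,0],[0.006,-0.028,-0.006,0,0,0],[0.01,-0.042,-0.006,0,0,0],[0.013,-0.056,-0.006,0,0,0],[0.016,-0.07,-0.006,0,0,0],[0.019,-0.084,-0.006,0,0,0],[0.022,-0.098,-0.006,0,0,0]]'

```

```text
time: 4.53
eef_pos: [0.5669, 0.0663, 0.0527]
orientation: [1.946, 2.463, 0.005]
wrist_force: [-3.8, 0.5, 10.0]
finger_gap: 0.0001
```

```bash
python3 -m pendant '[[0,0,-0.007,0,0,0],[0,0,-0.012,0,0,0],[0,0,-0.012,0,0,0]]'
python3 - <<'E'
from h import *
c=calibration('wrist');a=save('wrist','w2.png');print(telemetry.state()['eef_pos'],telemetry.state()['wrist_force'])
np.savez('w2',**{k:np.array(c[k]) for k in('camera_matrix','R','t')})
cv2.imwrite('pics/w2b.png',cv2.resize(a[120:280,:,::-1],(800,250),interpolation=cv2.INTER_CUBIC))
E
```

```text
time: 4.78
eef_pos: [0.567, 0.0658, 0.0514]
orientation: [1.945, 2.464, 0.004]
wrist_force: [-3.8, -1.7, 11.4]
finger_gap: -0.0
[0.56701319 0.06580284 0.05145863] [-3.10332203 -1.42524771 11.08054991]
```

View pics/w2b.png

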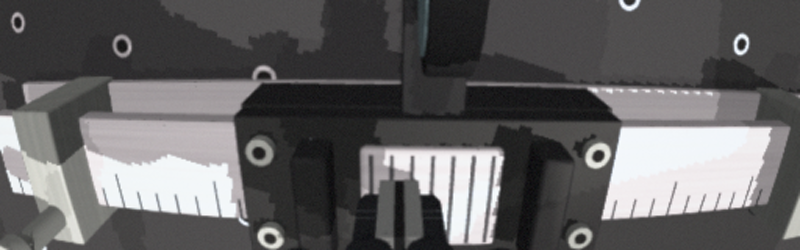

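The fingers are on the plate at (400,200), off the left wall at (330,200).

```bash
python3 - <<'E'
from h import *
c=dict(np.load('w2.npz'));k=.64
f=lambda u,v,z:np.round(atz('wrist',u*k,v*k+120,z,c),4)
a,b=f(240,170,.048),f(617,170,.048);print('mid',(a+b)/2,a,b)
print('block inner top edge',f(110,80,.054),f(70,150,.054))
l,w=f(332,150,.066),f(532,150,.066);print('walls',l,w,(l+w)/2)
E
```

```text
mid [0.55455 0.0754  0.048  ] [0.5705 0.0066 0.048 ] [0.5386 0.1442 0.048 ]
block inner top edge [ 0.5453 -0.0463  0.054 ] [ 0.5797 -0.0674  0.054 ]
walls [0.5453 0.0396 0.066 ] [0.5313 0.0996 0.066 ] [0.5383 0.0696 0.066 ]
```

The carriage follows by friction, having moved about 26 mm, with about 82 mm left. I'll carry on.

```bash
python3 -m pendant '[[0.004,-0.016,-0.008,0,0,0],[0.008,-0.032,-0.008,0,0,0],[0.012,-0.048,-0.008,0,0,0],[0.015,-0.064,-0.008,0,0,0],[0.018,-0.08,-0.008,0,0,0],[0.022,-0.096,-0.008,0,0,0],[0.026,-0.112,-0.008,0,0,0],[0.03,-0.128,-0.008,0,0,0],[0.032,-0.14,-0.008,0,0,0]]'

```

```text
time: 5.58
eef_pos: [0.575, 0.0304, 0.0512]
orientation: [1.944, 2.464, 0.003]
wrist_force: [-4.4, 0.2, 11.0]
finger_gap: 0.0002
```

```bash
python3 -m pendant '[[0.004,-0.016,-0.008,0,0,0],[0.008,-0.032,-0.008,0,0,0],[0.012,-0.048,-0.008,0,0,0],[0.015,-0.064,-0.008,0,0,0],[0.018,-0.08,-0.008,0,0,0],[0.022,-0.096,-0.008,0,0,0],[0.025,-0.108,-0.008,0,0,0],[0.026,-0.112,-0.008,0,0,0],[0.026,-0.112,-0.008,0,0,0]]'

```

```text
time: 6.33
eef_pos: [0.5814, 0.0018, 0.051]
orientation: [1.943, 2.464, 0.001]
wrist_force: [-3.7, -0.9, 11.1]
finger_gap: 0.0002
```

```bash
python3 -m pendant '[[0.002,-0.01,-0.008,0,0,0],[0.004,-0.02,-0.008,0,0,0],[0.007,-0.03,-0.008,0,0,0],[0.009,-0.04,-0.008,0,0,0],[0.01,-0.044,-0.008,0,0,0],[0.01,-0.044,-0.008,0,0,0]]'

```

```text
time: 6.83
eef_pos: [0.5839, -0.0097, 0.051]
orientation: [1.942, 2.464, 0.0]
wrist_force: [-3.0, -0.9, 13.2]
finger_gap: -0.0
```

```bash
python3 -m pendant '[[0.001,-0.006,-0.008,0,0,0],[0.002,-0.012,-0.008,0,0,0],[0.004,-0.018,-0.008,0,0,0],[0.004,-0.018,-0.008,0,0,0]]'

```

```text
time: 7.17
eef_pos: [0.5851, -0.0147, 0.051]
orientation: [1.94, 2.464, -0.001]
wrist_force: [-4.4, -0.4, 11.6]
finger_gap: 0.0001
```

```bash
python3 -m pendant '[[0.001,-0.004,-0.008,0,0,0],[0.002,-0.008,-0.008,0,0,0],[0.003,-0.012,-0.008,0,0,0],[0.003,-0.012,-0.008,0,0,0]]'
python3 - <<'E'
from h import *
c=calibration('wrist');a=save('wrist','w3.png');print(telemetry.state()['eef_pos'],telemetry.state()['wrist_force'])
cv2.imwrite('pics/w3b.png',cv2.resize(a[140:260,20:276,::-1],(800,375),interpolation=cv2.INTER_CUBIC))
E
```

```text
time: 7.5
eef_pos: [0.5859, -0.0163, 0.051]
orientation: [1.939, 2.465, 0.002]
wrist_force: [-4.5, 5.9, 12.6]
finger_gap: 0.0001
[ 0.5859385  -0.01631984  0.05100656] [-4.79581348  6.1725578  12.89015516]
```

View pics/w3b.png

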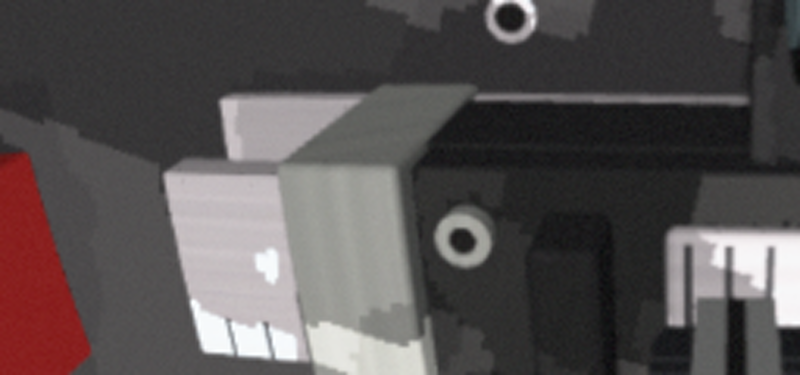

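The carriage is flush against the block at crop (420,270). The push reaction has risen to 6 N against 1–2 N while sliding. I'll raise the fingers, keeping a slight push as the brake grips, then go clear.

```bash
python3 -m pendant '[[0.001,-0.006,-0.004,0,0,0],[0.001,-0.006,0,0,0,0],[0.001,-0.006,0.008,0,0,0],[0.001,-0.006,0.016,0,0,0],[0.001,-0.005,0.024,0,0,0],[0,0,0.04,0,0,0],[0,0,0.06,0,0,0],[0,0,0.1,0,0,0],[0,0,0.2,0,0,0],[0,0,0.3,0,0,0]]'
python3 -m pendant '[[0,0,0.15,0,0,0],[0,0,0.3,0,0,0],[0,0,0.3,0,0,0],[0,0,0.3,0,0,0],[0,0,0.3,0,0,0],[0,0,0.3,0,0,0]]'
python3 - <<'E'
from h import *
c=calibration('wrist');a=save('wrist','w4.png');s=save('scene','s4.png');print(telemetry.state()['eef_pos'],telemetry.state()['wrist_force'])
np.savez('w4',**{k:np.array(c[k]) for k in('camera_matrix','R','t')})
cv2.imwrite('pics/w4b.png',cv2.resize(a[:,:,::-1],(800,600),interpolation=cv2.INTER_CUBIC))
cv2.imwrite('pics/s4b.png',cv2.resize(s[120:250,160:400,::-1],(800,433),interpolation=cv2.INTER_CUBIC))
E
```

```text
time: 8.38
eef_pos: [0.5852, -0.0167, 0.1263]
orientation: [1.941, 2.466, -0.002]
wrist_force: [1.0, -1.0, -0.4]
finger_gap: -0.0
time: 8.88
eef_pos: [0.5844, -0.0169, 0.2002]
orientation: [1.942, 2.467, -0.005]
wrist_force: [-0.3, 0.3, -0.3]
finger_gap: -0.0001
[ 0.584529   -0.01688359  0.19990687] [-0.10097188  0.48744258 -0.61751849]
```

View pics/w4b.png

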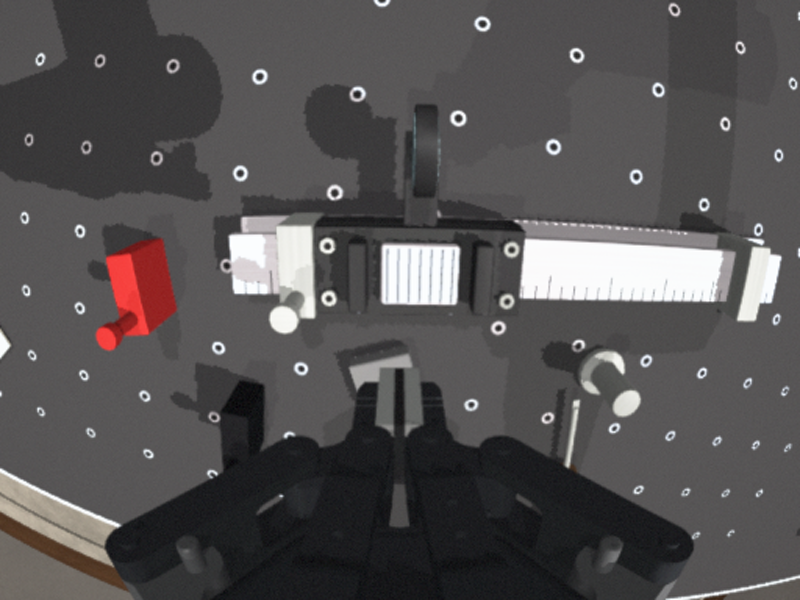

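View pics/s4b.png

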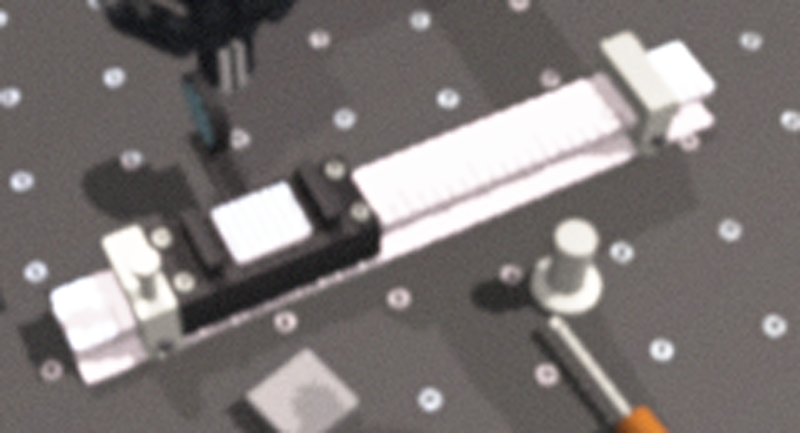

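Both views show the carriage flush with the pin stop (scene (165,260), wrist (318,265)), the plate up, the lens clear and the loose items undisturbed. I'll check the spacing and hand in.

```bash
python3 - <<'E'
from h import *
c=dict(np.load('w4.npz'));k=.64
f=lambda u,v,z:atz('wrist',u*k,v*k,z,c)
p=f(420,274,.056);l=f(279,262,.054);q=f(318,262,.054);b=(l+q)/2
d=np.array([.225,-.974]);print('plate',p,'block',b,'spacing',(b-p)[:2]@d,'block width',(l-q)[:2]@d)
print(telemetry.state()['wrist_force'])
print(r.job_done())
E
```

```text
plate [ 0.58093081 -0.00439064  0.056     ] block [ 0.59201799 -0.08332862  0.054     ] spacing 0.07938020832922756 block width 0.026314114970539804
[-0.10097188  0.48744258 -0.61751849]
the job is handed in; nothing more can be done
None
```

The carriage now sits against the steel stop with the pin, and I handed the job in at about 9 s of robot time. I pressed the plate down about 3 to 5 mm with the shut fingers and slid the carriage about 109 mm along the rail. At the stop the push reaction rose to about 6 N. I then lifted the fingers slowly, keeping a slight push on as the brake gripped.

- **Position:** the last pictures show the carriage flush with the stop. The measured spacing of their middles is 79 mm against the nominal 82 mm; I put the difference down to reading pixels.
- **Forces:** the highest downward force read was about 13 N. The wrist force was back to about zero at the end, with the fingers about 145 mm above the plate.
- **Plate and surroundings:** the plate looks to be up again. Its height was judged by eye, and the brake's hold was not tested. The lens was not approached, and the loose things near the rail look undisturbed.

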